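Open the ring vise with its bayonet key

ROBOT

A 6-joint arm with a two-finger parallel gripper is mounted at the origin on the work surface. World frame = base frame: x ahead of the robot, y to its left, z up, the work surface at z = 0. Lengths are in mm, angles in rad, forces in N, time in s.
With the tool pointing down it reaches from about 350 to 875 mm from the base axis. Payload 15.5 kg.
Tool frame: the origin (TCP) lies at the very end of the fingers, on their centre line; the grasp point (between the pads) lies 19 mm behind it; z points along the fingers, x is the direction in which the jaws open and shut, and the axes are right-handed (so a half turn about z gives the same grasp; the last joint's range is limited). The gripper opens to 85 mm and grips with 20 to 120 N. Pads are 22 mm wide; open, the fingers measure 114 mm over their backs; the gripper's body (76 mm by 85 mm) begins 54 mm behind the grasp point. The pads swing forward as they close: fully open they stand 13 mm farther back than shut.
Start: joints at [-1.218, 0.494, 1.345, -0, 1.302, -0.096], TCP at [270.616, -563.377, 202.277] pointing down, gripper open.
Joint ranges: [-2.91, 2.91], [-0.82, 2.16], [0.22, 2.67], [-1.22, 4.37], [0.12, 2.79], [-3.08, 3.08]. Speed limits (rad/s): [1.89, 1.89, 2.57, 3.01, 3.01, 3.01].

INTERFACE

Orientations are given as a rotation vector (axis times angle).
In Python, from workcell import env gives the robot as it stands. Calls block until the motion is done:
- env.move_to(position, orientation): joint-space move of the TCP to a pose.
- env.move_linear(position, feed=150, rot=None): straight line of the TCP; rot=None keeps the orientation; feed is the mean speed in mm/s.
- env.goto_joints(angles): joint-space move.
- env.command_gripper(opening, effort=None): finger opening in mm; effort is the grip in N (None keeps the last); returns when the fingers have stopped.
- env.sleep(seconds).
- env.inverse_kinematics(position, orientation): joint angles nearest the present ones, or None.
- env.snapshot(name): name is "scene" or "side" or "wrist"; returns a dict with "img" (400x640x3 uint8, red, green, blue), "K" (3x3 intrinsics, pixels), "rvec" (rotation vector, rad) and "tvec" (3), from world to camera coordinates, as OpenCV has them. Camera axes: x right, y down, z forward; pixel columns grow to the right and rows downward; lengths in mm; the calibration is good to about 2 mm. The wrist camera is an equidistant fisheye: a pixel r from the principal point sees the ray r / f radians off the axis. A picture is of the moment at which its call begins. There is no depth.
A pose or a line that the arm cannot do raises env.PlanningError and nothing moves.
- env.close_job(): hands the job in, once; it reports no verdict.
Trained networks look in a picture, given as the dict that the camera call returned (one of the last four; its "shot" number tells which), for a name from the list of things; names that differ only in an ending like _2 or _b are one class to them, and where a whole thing is asked for, a point or a joint stands for the part that bears it (a point fixed in the world has none). Each returns a list of dicts, best first, with "confidence" (0 to 1); they miss things now and then, are a little off and sometimes report something else, mostly with a low value. They report only what shows in the picture. A call takes as long as a camera call.
- env.find_in(picture, query): "uv" ([column, row] in pixels, amid what is visible of it).
- env.regions_of(picture, query): "pixels" (400x640 bool, what is visible of it) and "uv" ([column, row] in pixels, amid what is visible of it).
Readings, each from a call of its own:
- env.get_time_s(): time.
- env.get_joint_pos(): joint angles.
- env.get_joint_velocities(): joint speeds.
- env.get_joint_efforts(): joint torques, N m.
- env.get_tool_pos(): TCP position.
- env.get_eef_rot(): TCP orientation.
- env.get_wrist_force(): force on the tool from outside, world axes, zero at the start.
- env.get_torque(): the same for the moment, N m.
- env.get_opening(): finger opening in mm.
Only numpy, scipy, OpenCV 4.12 (cv2) and the standard library are available. Lean on these libraries where they do the work, as an engineer would, in place of code of your own. Each camera call takes 0.05 s, during which the arm holds its last target.

TASK

Pull the flat-handled key straight up out of the slotted tool stand, push its cross-pinned end down through the slot on top of the ring vise against the spring, and turn it a quarter turn clockwise (seen from above) up to its stop, so that the vise's jaws open. The key springs back if let go, so finish while still gripping it, upright, pushed in and fully turned, with the jaws held open. Leave the other two tools in the stand and everything else on the bench as it is.

Things in the scene. Friction and masses are not known exactly. Their poses are not given: they have to be found in the camera images.
- key_grip (a point): Centre of the key's wooden handle, half-way up. The key stands upright in one slot of the stand. Handle: flat paddle 44 mm along the key's x, 20 mm thick along its y (grip across this), 46 mm tall. Below it a steel shank 12 mm thick, 65 mm long: handle underside 23 mm, rounded tip 88 mm below this point. About 120 g. z up along the shank; half a turn about z makes no difference.
- key_pin (a point): The key's bayonet pin: a round steel cross pin 8 mm in diameter and 30 mm long overall with round ends, along the key's x (parallel to the handle's wide side), through the shank 6 mm above its tip. This point is its centre, on the shank's axis, 82 mm below key_grip.
- stand: Wooden tool stand, 180 (x) x 50 (y) x 75 mm tall, origin at the centre of its underside. Three through slots, 34 mm along x by 16 mm, at its x = -60, 0, +60 mm. The key and two round-handled tools hang in them by their handles' undersides, in any order; the key's x lies along the stand's x (either way). The key must rise about 70 mm to come clear.
- socket (a point): Centre of the slot in the vise's top plate, on the plate's top face, 60 mm above the bench. The slot is 33 mm along x by 11 mm wide, with a 15 mm square hole in its middle for the shank; the plate is 8 mm thick, 60 x 60 mm. x lies along the slot and towards the jaws, z up.
- vise: Ring vise fixed to the bench, steel base 170 x 80 mm; origin on the bench right below socket, same axes. Its key socket is a 60 x 60 x 60 mm housing round the origin. Two wooden jaws stand side by side 70 to 120 mm from the origin along x, 70 mm tall.
- plunger (a joint): Depth of the sprung plunger in the socket, 0 to 0.010 m. The key's tip meets it 14 mm below the plate's top; it takes 5 N to start, 11 N at the bottom. From 0.004 (tip 18 mm below the plate's top) the pin is under the plate and can be turned; 0.007 is a good depth to turn at. Turned, the pin stays caught under the plate.
- drive (a joint): Turn of the socket's drive, clockwise from above: 0 at rest (groove along the slot) to 1.571 rad at its stop. Only the key's pin turns it, against a spring (0.02 N m at rest, 0.12 at the stop) that turns it back. The pin has 1 mm of play each side in its groove: the drive lags the key by up to about 0.1 rad, so turn the key some 0.1 rad past a quarter turn.
- jaw (a joint): Opening of the vise's sliding jaw, driven by the socket's drive: 0 shut to 0.010 m open; it closes by itself.
- burnisher_grip (a point): Middle of the round straight handle (28 mm diameter, 60 mm tall, its middle 30 mm above the stand's top) of a burnisher in the stand: leave it.
- graver_grip (a point): Middle of the mushroom-shaped handle (34 mm across, 36 mm tall, its middle 18 mm above the stand's top) of a graver in the stand: leave it.
- pot_center (a point): Centre of a small silver pot, 56 mm across and 42 mm tall, on the bench: leave it.
- bangle_center (a point): Centre of a silver bangle lying flat, 64 mm across and 8 mm thick: leave it.
- bowl_center (a point): Centre of a steel bowl, 90 mm across and 30 mm tall: leave it.
- mallet_mid (a point): Middle of a small hammer lying on the bench: leave it.
- jar_center (a point): Centre of an amber glass jar, 60 mm across and 70 mm tall: leave it.

How it is judged (in metres and radians):
On the way, in this order (a step that is already met when the one before it is completed fails the run):
1. the key is gripped and lifted clear of the stand (height (world z) of key_pin above 0.08 m and contact force between the fingers and key above 1 N), for 0.1 s.
2. the key is pushed down into the socket against the spring (horizontal distance between key_pin and socket below 0.005 m and angle between key_pin's own z axis and vertical below 0.15 rad and value of joint plunger above 0.003 m), for 0.1 s.
3. the key is turned a quarter turn clockwise in the socket (horizontal distance between key_pin and socket below 0.005 m and angle between key_pin's own z axis and vertical below 0.15 rad and value of joint drive above 1.31 rad and value of joint plunger above 0.002 m), for 0.2 s.
At the end, for the whole second after the job is handed in: The fingers still grip the key (over 2 N) and it is still, upright within 0.15 rad, its pin within 5 mm of the socket's axis and below the plate, the plunger pushed over 2 mm down, the drive turned over 1.31 rad (75 degrees) and the jaw open over 7.5 mm (all of step 3 and value of joint jaw above 0.0075 m and height (world z) of key_pin below 0.051 m and contact force between the fingers and key above 2 N and linear speed of key below 0.02 m/s); the arm keeps its last pose, push and grip.
It fails at once if another tool in the stand is disturbed (moved over 30 mm) (distance of any of burnisher_grip, graver_grip from where it was at the start of the episode above 0.03 m).
It fails at once if something else on the bench is disturbed (moved over 30 mm) (distance of any of pot_center, bangle_center, bowl_center, mallet_mid, jar_center from where it was at the start of the episode above 0.03 m).
It also fails if it takes over 45 s, if anything falls off the work surface, if the arm or the gripper's body presses on something with over 40 N, if the wrist force passes 120 N, or if a joint passes its speed limit or range.

## Working session

There is one attempt and no reset: what is moved stays moved. The work goes in short steps, each a Python script; the robot and the scene stay as the last script left them, time stands still between calls to the robot, and variables do not carry over. Pictures are saved under pics/ and viewed, and the job is handed in when it is done.

```bash
ls; mkdir -p pics
python3 - <<'E'
from workcell import env
import cv2,pickle
P={}
for n in ["scene","side","wrist"]:
    p=env.snapshot(n); P[n]=p
    cv2.imwrite(f"pics/{n}0.png",p["img"][:,:,::-1])
    for q in ["key_grip","stand","socket","vise","burnisher_grip","graver_grip","key_pin"]:
        r=env.find_in(p,q)
        print(n,q,[(([round(float(v),1) for v in a["uv"]]),round(a["confidence"],2)) for a in r[:3]])
pickle.dump(P,open("p0.pkl","wb"))
print(env.get_time_s(),P["scene"]["K"],P["side"]["K"],P["wrist"]["K"])
E
```

```text
pics
scene key_grip [([245.7, 241.0], 0.4)]
scene stand [([397.8, 186.9], 0.64)]
scene socket [([245.7, 239.2], 0.9)]
scene vise []
scene burnisher_grip [([386.6, 154.6], 0.72), ([398.0, 161.5], 0.51), ([303.7, 192.5], 0.37)]
scene graver_grip [([403.5, 178.0], 0.68)]
scene key_pin []
side key_grip [([359.8, 316.7], 0.59)]
side stand [([326.6, 335.1], 0.84), ([322.7, 175.9], 0.46)]
side socket [([320.4, 174.9], 0.85)]
side vise [([323.1, 176.0], 0.92), ([221.8, 263.8], 0.34)]
side burnisher_grip [([325.5, 304.7], 0.84), ([402.3, 143.7], 0.65)]
side graver_grip [([293.0, 301.4], 0.84), ([305.7, 165.8], 0.51)]
side key_pin [([357.9, 317.5], 0.87)]
wrist key_grip []
wrist stand []
wrist socket []
wrist vise []
wrist burnisher_grip []
wrist graver_grip []
wrist key_pin []
1.2 [[483.9711167   0.        320.7839635]
 [  0.        483.9711167 197.5053615]
 [  0.          0.          1.       ]] [[394.49469239   0.         320.80367987]
 [  0.         394.49469239 207.0965067 ]
 [  0.           0.           1.        ]] [[309.70691629   0.         317.37845772]
 [  0.         309.70691629 198.91205097]
 [  0.           0.           1.        ]]
```

View pics/scene0.png

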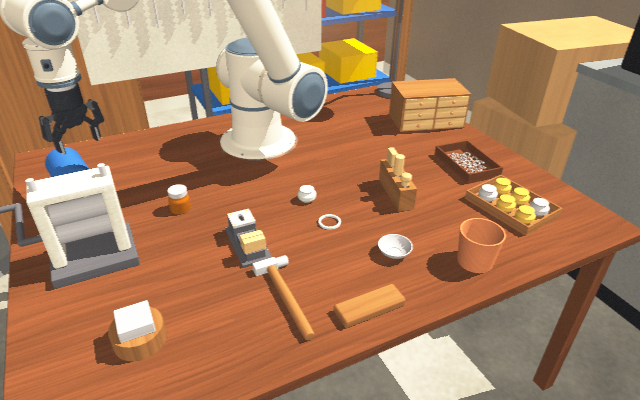

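View pics/side0.png

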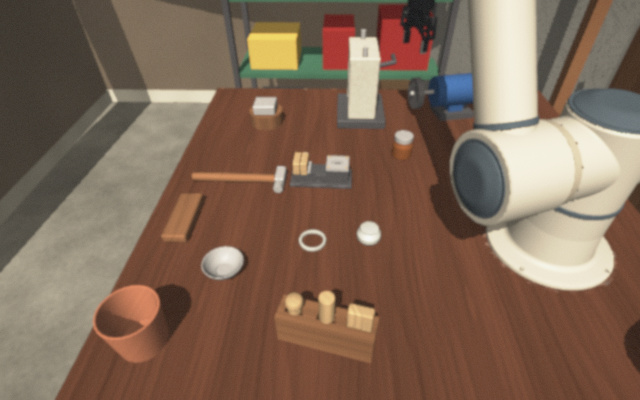

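View pics/wrist0.png

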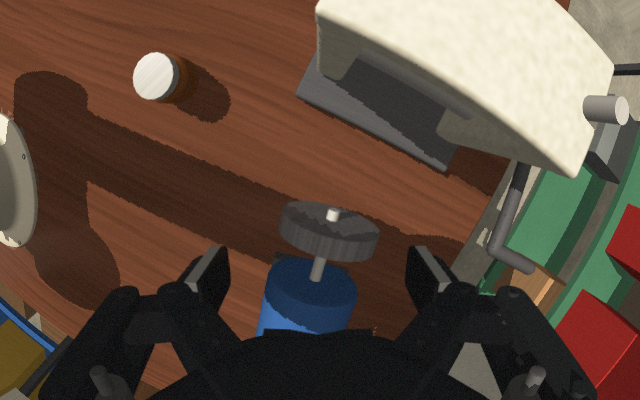

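The scene view shows the vise at (246,239) and the stand at (398,187). In the side view the key is the flat handle on the right at (361,317), with the burnisher at (326,305) and the graver at (293,303). The vise's jaws are at (301,163) and its top plate at (338,162). Next step is rough positions from these.

```bash
cat > h.py <<'E'
import numpy as np, cv2
from scipy.spatial.transform import Rotation as R
def ray(p,uv,fish=False):
    K=p["K"]; x=(uv[0]-K[0,2])/K[0,0]; y=(uv[1]-K[1,2])/K[1,1]
    if fish:
        r=np.hypot(x,y); d=np.array([np.sin(r)*x/r,np.sin(r)*y/r,np.cos(r)]) if r>1e-9 else np.array([0,0,1.])
    else: d=np.array([x,y,1.])
    M=R.from_rotvec(np.ravel(p["rvec"])).as_matrix()
    return -M.T@np.ravel(p["tvec"]), M.T@d
def at_z(p,uv,z,fish=False):
    c,d=ray(p,uv,fish); return c+d*(z-c[2])/d[2]
def proj(p,X,fish=False):
    M=R.from_rotvec(np.ravel(p["rvec"])).as_matrix(); c=M@np.asarray(X,float)+np.ravel(p["tvec"]); K=p["K"]
    if fish:
        t=np.arctan2(np.hypot(c[0],c[1]),c[2]); n=np.hypot(c[0],c[1])+1e-12; x,y=t*c[0]/n,t*c[1]/n
    else: x,y=c[0]/c[2],c[1]/c[2]
    return np.array([K[0,0]*x+K[0,2],K[1,1]*y+K[1,2]])
def tri(obs):
    A=np.zeros((3,3));b=np.zeros(3)
    for p,uv,f in obs:
        c,d=ray(p,uv,f); d=d/np.linalg.norm(d); Q=np.eye(3)-np.outer(d,d); A+=Q;b+=Q@c
    return np.linalg.solve(A,b)
def down(yaw): # tool z down, tool x at yaw in world
    x=np.array([np.cos(yaw),np.sin(yaw),0]);z=np.array([0,0,-1.]);y=np.cross(z,x)
    return R.from_matrix(np.c_[x,y,z]).as_rotvec()
E
python3 - <<'E'
from h import *; import pickle
np.set_printoptions(precision=1,suppress=True)
P=pickle.load(open("p0.pkl","rb")); s=P["side"]; c=P["scene"]
print("key",at_z(s,(361,317),98)); print("burn",at_z(s,(326.5,306),105)); print("grav",at_z(s,(293,303),93))
print("sock side",at_z(s,(339,160),60),"scene",at_z(c,(241,217),60))
print("jaws side",at_z(s,(301,158),70), "scene",at_z(c,(253,241),70))
print("tri burn",tri([(c,(397,160),0),(s,(326,305),0)]))
for n in ["pot","bangle","bowl","jar"]: pass
print("pot",at_z(s,(369,234),21),"bangle",at_z(s,(312,240),4),"jar",at_z(s,(403,145),35),"bowl",at_z(s,(223,264),15))
from workcell import env
w=P["wrist"]; cw,d=ray(w,(317.4,198.9),True); T=R.from_rotvec(env.get_eef_rot()).as_matrix(); print("cam in tool",T.T@(cw-env.get_tool_pos()),T.T@d)
print(T)
E
```

```text
key [453.  279.3  98. ]
burn [512.4 263.9 105. ]
grav [572.5 251.6  93. ]
sock side [ 492.5 -232.5   60. ] scene [ 496.9 -224.5   60. ]
jaws side [ 595.7 -225.4   70. ] scene [ 616.7 -232.7   70. ]
tri burn [509.4 265.5 116.9]
pot [420.1   8.1  21. ] bangle [554.1  15.3   4. ] jar [ 302.1 -348.6   35. ] bowl [745.8 103.3  15. ]
cam in tool [  -1.   -67.5 -173.1] [-0.   0.3  1. ]
[[ 0.4 -0.9 -0. ]
 [-0.9 -0.4  0. ]
 [-0.  -0.  -1. ]]
```

Run:
```python
from h import *; import pickle
from workcell import env
np.set_printoptions(precision=2,suppress=True)
q=env.get_joint_pos(); T=R.from_rotvec(env.get_eef_rot()).as_matrix(); print(np.arctan2(T[1,0],T[0,0]),q[0],q[5])
for pos,y in [((453,279,79),1.34),((495,-229,105),1.57),((495,-229,105),0),((495,-229,105),-.15)]:
    print(y,env.inverse_kinematics(pos,down(y)))
yaw=1.34
ty=np.array([np.cross([0,0,-1],[np.cos(yaw),np.sin(yaw),0])])[0]; print(ty)
pos=np.array([490,270,260.])-ty*30; 
env.move_to(pos,down(yaw)); print(env.get_joint_pos(),env.get_time_s())
p=env.snapshot("wrist");pickle.dump(p,open("w1.pkl","wb"))
cv2.imwrite("pics/w1.png",p["img"][:,:,::-1])
for k in ["key_grip","stand","burnisher_grip","graver_grip"]:
    print(k,[(a["uv"],round(a["confidence"],2)) for a in env.find_in(p,k)[:3]])
```

```text
-1.1230298968039234 -1.2185407691074528 -0.09551752196378378
1.34 [ 0.44  0.52  1.71 -0.    0.91 -0.9 ]
1.57 [-0.54  0.5   1.65  0.    0.99 -2.11]
0 [-0.54  0.5   1.65 -0.    0.99 -0.54]
-0.15 [-0.54  0.5   1.65 -0.    0.99 -0.39]
[ 0.97 -0.23  0.  ]
[ 0.43  0.32  1.48 -0.    1.35 -0.91] 4.225
key_grip [([318.3, 171.4], 0.61), ([319.2, 267.3], 0.21)]
stand [([311.8, 198.7], 0.95)]
burnisher_grip [([317.4, 225.7], 0.56)]
graver_grip [([318.0, 265.6], 0.97)]
```

View pics/w1.png

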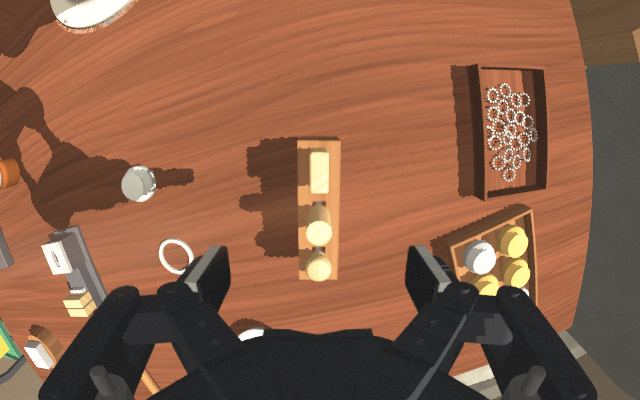

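The wrist view has the key's flat top at about (319,172), the burnisher at (319,230) and the graver at (319,266). The stand runs nearly along the image columns. I'll zoom in to measure.

Run:
```python
import pickle,cv2
p=pickle.load(open("w1.pkl","rb"))
c=p["img"][130:290,260:380,::-1]
cv2.imwrite("pics/w1z.png",cv2.resize(c,(450,600),interpolation=cv2.INTER_CUBIC))
```

```text
(no output)
```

View pics/w1z.png

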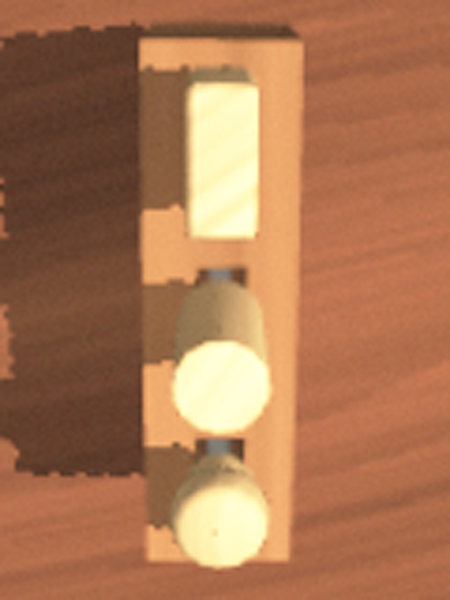

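Run:
```python
from h import *; import pickle
np.set_printoptions(precision=1,suppress=True)
p=pickle.load(open("w1.pkl","rb"))
f=lambda u,v:(260+u/3.75-.5,130+v/3.75-.5)
K=[at_z(p,f(*a),121,True) for a in [(190,83),(258,83),(256,238),(188,236)]]
S=[at_z(p,f(*a),75,True) for a in [(139,38),(302,38),(291,562),(146,562)]]
B=at_z(p,f(221,386),135,True);G=at_z(p,f(221,526),111,True)
for n,Q in [("key",K),("stand",S)]:
    Q=np.array(Q); print(n,Q.mean(0),[np.linalg.norm(Q[i]-Q[(i+1)%4]) for i in range(4)])
    for d in (Q[2]-Q[1],Q[3]-Q[0]): print(np.arctan2(d[1],d[0]))
print(B,G); print(p["tvec"])
k=np.mean(K,0);print(np.linalg.norm((B-k)[:2]),np.linalg.norm((G-k)[:2]),np.arctan2(*(G-k)[1::-1]))
```

```text
key [451.6 280.8 121. ] [np.float64(18.33222585627577), np.float64(43.213091924117414), np.float64(18.878576699810214), np.float64(42.634480881219176)]
-0.23724731355093023
-0.24992972129851582
stand [510.7 266.   75. ] [np.float64(50.178309464525505), np.float64(182.07853670317252), np.float64(51.37049805895417), np.float64(182.03492645267298)]
-0.23168703260729484
-0.2382362092832479
[510.1 266.5 135. ] [565.8 253.5 111. ]
[-375.6 -420.7  331.6]
60.263412880025925 117.44838467492163 -0.23519074797971695
```

Run:
```python
from h import *; import pickle
from workcell import env
np.set_printoptions(precision=2,suppress=True)
o=down(1.333)
env.command_gripper(50)
env.move_to([451.7,280.5,160],o)
env.move_linear([451.7,280.5,83],feed=100)
print(env.get_tool_pos(),env.get_wrist_force())
env.command_gripper(10,effort=60)
print(env.get_opening(),env.get_wrist_force(),env.get_tool_pos())
env.move_linear([451.7,280.5,200],feed=100)
print(env.get_opening(),env.get_wrist_force(),env.get_tool_pos(),env.get_time_s())
for n in ["wrist","side","scene"]:
    p=env.snapshot(n);pickle.dump(p,open(n+"2.pkl","wb"));cv2.imwrite(f"pics/{n}2.png",p["img"][:,:,::-1])
```

```text
[452.2  280.72  83.69] [-0.05  1.29 -0.47]
18.119711682688635 [-1.8  -1.64  7.55] [451.99 280.63  83.68]
17.751949658850656 [-0.14 -0.15 -1.77] [451.37 280.34 199.39] 8.0167
```

View pics/wrist2.png

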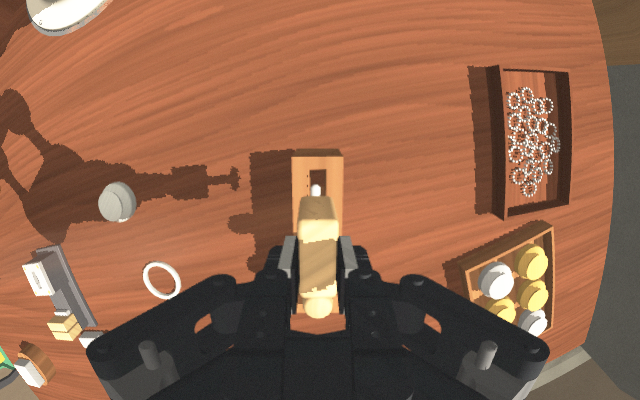

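View pics/side2.png

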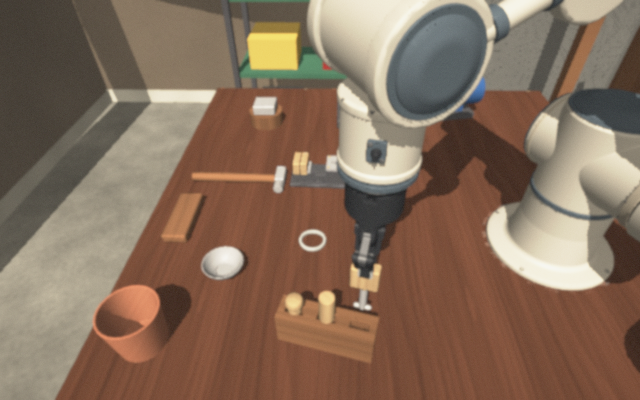

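The key is held and clear. In the side view its handle is at (365,278) and its pin at (363,306), and the other two tools are in place. Next I'll look at the vise.

Run:
```python
from h import *; import pickle
from workcell import env
np.set_printoptions(precision=2,suppress=True)
env.move_to([430,-165,250],down(1.57))
env.sleep(0.3)
p=env.snapshot("wrist");pickle.dump(p,open("w3.pkl","wb"))
cv2.imwrite("pics/w3.png",p["img"][:,:,::-1])
for k in ["socket","vise","key_pin","key_grip"]:
    print(k,[(a["uv"],round(a["confidence"],2)) for a in env.find_in(p,k)[:3]])
s=[a for a in env.find_in(p,"socket")]
if s:
    print(at_z(p,s[0]["uv"],60,True))
    u,v=[int(x) for x in s[0]["uv"]]
    c=p["img"][max(v-60,0):v+60,max(u-60,0):u+60,::-1]; print(max(u-60,0),max(v-60,0))
    cv2.imwrite("pics/w3z.png",cv2.resize(c,None,fx=5,fy=5,interpolation=cv2.INTER_CUBIC))
print(env.get_time_s(),env.get_tool_pos())
```

```text
socket [([270.3, 219.9], 0.73)]
vise [([313.2, 244.8], 0.66), ([266.3, 216.2], 0.59), ([416.5, 244.2], 0.43)]
key_pin [([314.9, 244.7], 0.75)]
key_grip [([319.7, 246.3], 0.83)]
[ 489.66 -222.75   60.  ]
210 159
10.4167 [ 430.02 -164.97  250.01]
```

View pics/w3.png

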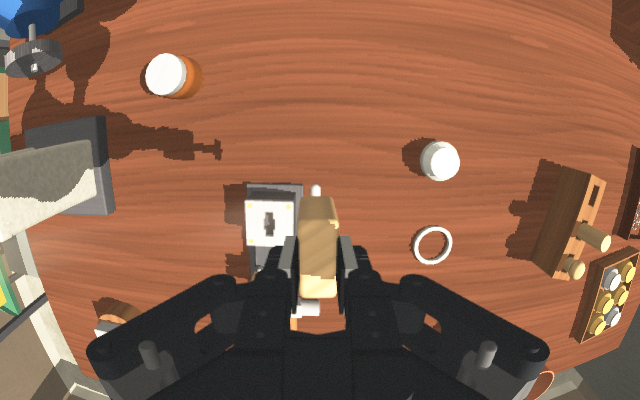

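View pics/w3z.png

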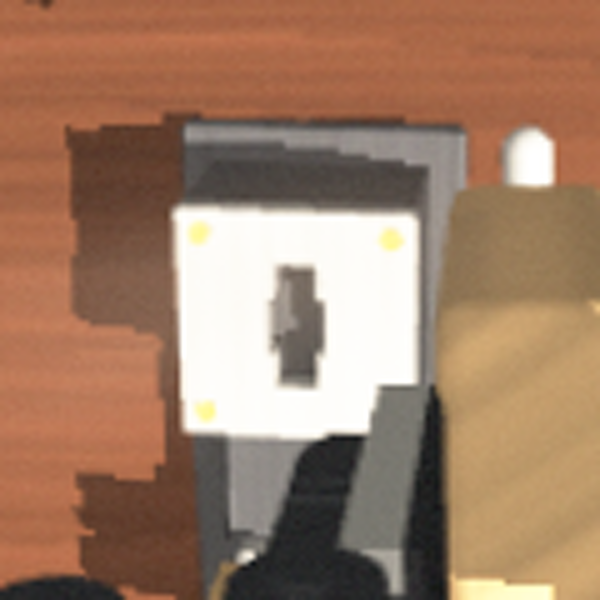

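The slot centre is at about (269,224) in the wrist view (297,325 in the zoom), running nearly vertical in the image. The pin end shows at (316,190).

Run:
```python
from h import *; import pickle
np.set_printoptions(precision=2,suppress=True)
p=pickle.load(open("w3.pkl","rb"))
f=lambda u,v:(210+(u+.5)/5-.5,159+(v+.5)/5-.5)
g=lambda u,v,z=60:at_z(p,f(u,v),z,True)
a,b=g(296,264),g(301,388); print("slot",a,b,(a+b)/2,np.linalg.norm(a-b),np.arctan2(*(b-a)[1::-1]))
l,r=g(270,327),g(325,325); print("sq",l,r,(l+r)/2,np.linalg.norm(l-r))
A,B,C=g(174,207),g(419,213),g(183,434)
print("plate",A,B,C,(B+C)/2,np.linalg.norm(A-B),np.linalg.norm(A-C))
d=C-A;print("yaw",np.arctan2(d[1],d[0])); d=B-A;print(np.arctan2(d[1],d[0])-np.pi/2)
D=[g(199,233),g(391,240),g(205,411)];print("dots",D,(D[1]+D[2])/2)
for i in (1,2):
    d=D[i]-D[0];print(np.linalg.norm(d),np.arctan2(d[1],d[0]))
```

```text
slot [ 478.47 -224.12   60.  ] [ 511.78 -224.52   60.  ] [ 495.13 -224.32   60.  ] 33.31256723803087 -0.011938490087502831
sq [ 495.22 -231.61   60.  ] [ 494.56 -217.51   60.  ] [ 494.89 -224.56   60.  ] 14.114244161707212
plate [ 463.76 -254.37   60.  ] [ 465.28 -193.1    60.  ] [ 525.34 -256.66   60.  ] [ 495.31 -224.88   60.  ] 61.290922443182 61.616655700845676
yaw -0.0371960041873484
-0.024834194320371594
dots [array([ 470.49, -248.37,   60.  ]), array([ 472.19, -200.17,   60.  ]), array([ 518.64, -250.21,   60.  ])] [ 495.42 -225.19   60.  ]
48.23653031290918 1.5353735813098492
48.19147280595216 -0.038114268081762256
```

Run:
```python
from h import *; import pickle
from workcell import env
np.set_printoptions(precision=2,suppress=True)
p=pickle.load(open("w3.pkl","rb"))
print("pin end expected",proj(p,[415,-165,183],True),"axis",proj(p,[430,-165,183],True))
hx=[proj(p,[430+a,-165+b,250+15+23],True) for a in(-22,22) for b in (-10,10)];print("handle top",np.array(hx))
cv2.imwrite("pics/w3k.png",cv2.resize(p["img"][170:320,260:380,::-1],None,fx=4,fy=4,interpolation=cv2.INTER_CUBIC))
# hover
xy=np.array([495.2,-224.7])
env.move_to([*xy,190],down(1.5358)); env.move_linear([*xy,142],feed=80); env.sleep(.3)
print(env.get_tool_pos(),env.get_wrist_force(),env.get_time_s())
for n in ["wrist","side","scene"]:
    p=env.snapshot(n);pickle.dump(p,open(n+"4.pkl","wb"));cv2.imwrite(f"pics/{n}4.png",p["img"][:,:,::-1])
    if n=="wrist":
        cv2.imwrite("pics/w4z.png",cv2.resize(p["img"][120:270,240:400,::-1],None,fx=4,fy=4,interpolation=cv2.INTER_CUBIC))
        X=[*xy,142+15]
        print(proj(p,[xy[0]-15,xy[1],75],True),proj(p,[xy[0]-16.5,xy[1],60],True))
    else:
        u,v=proj(p,[*xy,60]).astype(int);print(n,u,v)
        cv2.imwrite(f"pics/{n}4z.png",cv2.resize(p["img"][v-50:v+50,u-50:u+50,::-1],None,fx=5,fy=5,interpolation=cv2.INTER_CUBIC))
```

```text
pin end expected [315.97 183.2 ] axis [315.99 201.35]
handle top [[293.49 218.57]
 [336.77 218.57]
 [296.06 298.3 ]
 [334.7  298.33]]
[ 495.33 -224.8   142.3 ] [ 0.35 -0.24 -1.48] 11.975
[315.95 183.11] [315.96 177.44]
side 337 161
scene 240 216
```

View pics/w3k.png

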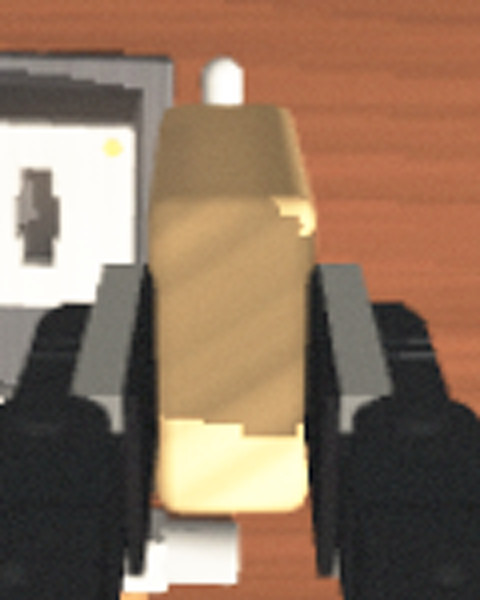

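View pics/w4z.png

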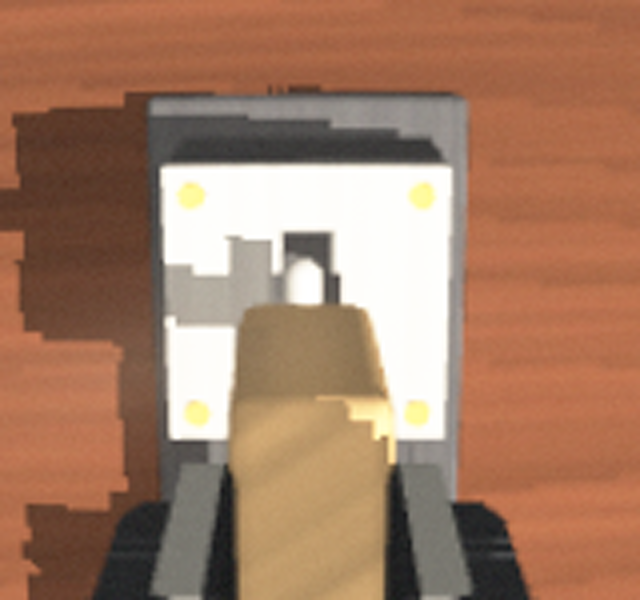

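View pics/side4z.png

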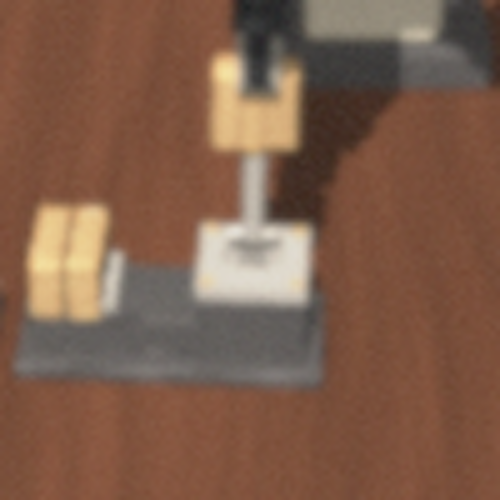

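View pics/scene4z.png

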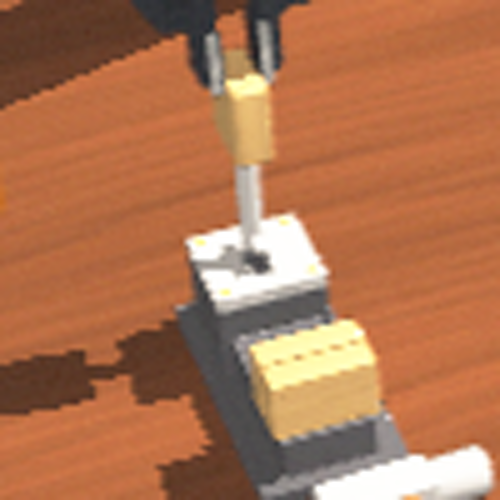

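The wrist view shows the pin about 0.7 px left of the slot centre and about 0.7 px too far from the near end. I'll correct by roughly -0.5 mm in x and +0.6 mm in y, then descend in small steps watching the wrist force.

Run:
```python
from h import *; import pickle
from workcell import env
np.set_printoptions(precision=2,suppress=True)
xy=np.array([494.7,-224.1])
env.move_linear([*xy,136],feed=60)
f0=np.array(env.get_wrist_force());print(f0)
for z in [133,131.5,130,128.5,127,125,123,120.5]:
    env.move_linear([*xy,z],feed=30)
    f=np.array(env.get_wrist_force())-f0; print(z,env.get_tool_pos(),f,env.get_torque())
    if np.linalg.norm(f)>12: print("STOP");break
print(env.get_time_s())
for n in ["wrist","side"]:
    p=env.snapshot(n);pickle.dump(p,open(n+"5.pkl","wb"))
    o=(120,240) if n=="wrist" else (100,280)
    cv2.imwrite(f"pics/{n}5z.png",cv2.resize(p["img"][o[0]:o[0]+150,o[1]:o[1]+160,::-1],None,fx=4,fy=4,interpolation=cv2.INTER_CUBIC))
```

```text
[ 0.04  0.13 -1.55]
133 [ 494.61 -224.06  132.79] [-0.01 -0.63 -0.53] [0.   0.03 0.  ]
131.5 [ 494.66 -224.08  131.44] [-0.38 -0.39  0.11] [0.02 0.03 0.01]
130 [ 494.67 -224.09  129.93] [ 1.16 -0.61  0.06] [ 0.   -0.04  0.  ]
128.5 [ 494.64 -224.07  128.4 ] [ 0.54  0.19 -0.17] [0.02 0.06 0.  ]
127 [ 494.66 -224.08  126.9 ] [-0.38 -0.02  0.56] [0.01 0.02 0.  ]
125 [ 494.62 -224.04  124.85] [ 0.12 -0.95  0.17] [-0.02  0.03  0.05]
123 [ 494.62 -224.06  122.88] [ 0.35 -0.78 -0.78] [ 0.09  0.07 -0.05]
120.5 [ 494.6  -224.04  120.33] [-0.39 -0.21 -0.7 ] [ 0.   -0.04 -0.05]
14.375
```

View pics/wrist5z.png

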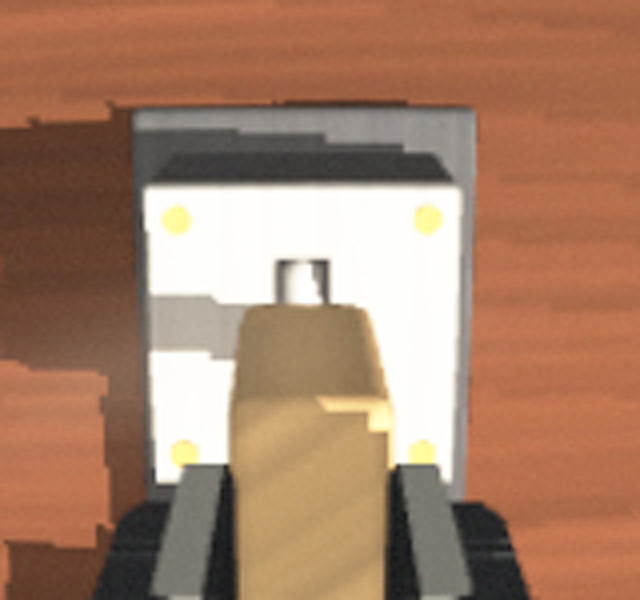

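View pics/side5z.png

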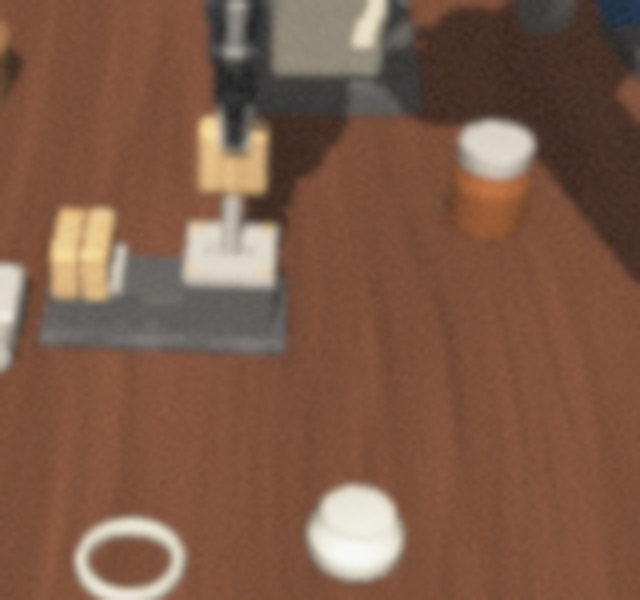

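The pin is inside the slot at zoom (303,280), with no side force. Now I'll push against the plunger.

Run:
```python
from h import *
from workcell import env
np.set_printoptions(precision=2,suppress=True)
xy=np.array([494.7,-224.1]); f0=np.array([0.04,.13,-1.55])
for z in [119,118,117,116,115,114,113,112]:
    env.move_linear([*xy,z],feed=30)
    env.sleep(.1)
    f=np.mean([env.get_wrist_force() for _ in range(5)],0)-f0; print(z,env.get_tool_pos(),f,env.get_torque())
    if np.linalg.norm(f)>14: print("STOP");break
print(env.get_time_s(),env.get_opening())
```

```text
119 [ 494.87 -224.2   119.19] [-0.73 -0.1   3.78] [-0.05 -0.03 -0.02]
118 [ 494.78 -224.14  118.06] [-0.47 -0.59  4.56] [-0.07  0.    0.02]
117 [ 494.76 -224.11  117.04] [ 0.38 -1.29  6.39] [-0.09 -0.05 -0.02]
116 [ 494.72 -224.11  116.02] [-0.03  0.45  7.17] [-0.06 -0.07  0.03]
115 [ 494.72 -224.11  115.06] [0.26 0.29 6.33] [-0.03 -0.02 -0.04]
114 [ 494.74 -224.13  114.08] [-0.11  0.38  7.7 ] [ 0.02 -0.04 -0.02]
113 [ 494.8  -224.16  113.13] [-0.01 -0.2   7.95] [-0.04 -0.01  0.01]
112 [ 494.81 -224.15  112.17] [-1.58  0.11  8.77] [-0.03 -0.02 -0.01]
17.275 17.81735814664995
```

Run:
```python
from h import *; import pickle
from workcell import env
np.set_printoptions(precision=2,suppress=True)
f0=np.array([0.04,.13,-1.55]); y0=1.5358; S=np.array([495.2,-224.1])
for i,t in enumerate([.3,.6,.9,1.2,1.4,1.55,1.68]):
    y=y0-t; ty=np.array([np.sin(y),-np.cos(y)]); c=S-.5*ty
    env.move_linear([*c,112],feed=20,rot=down(y))
    env.sleep(.1)
    f=np.mean([env.get_wrist_force() for _ in range(5)],0)-f0
    T=R.from_rotvec(env.get_eef_rot()).as_matrix()
    print(t,y0-np.arctan2(T[1,0],T[0,0]),env.get_tool_pos(),f,np.mean([env.get_torque() for _ in range(5)],0))
    if np.linalg.norm(f[:2])>15: print("STOP");break
print(env.get_time_s(),env.get_opening(),env.get_joint_pos())
for n in ["wrist","side","scene"]:
    p=env.snapshot(n);pickle.dump(p,open(n+"6.pkl","wb"))
    cv2.imwrite(f"pics/{n}6.png",p["img"][:,:,::-1])
    if n!="wrist":
        o=(100,270) if n=="side" else (180,190)
        cv2.imwrite(f"pics/{n}6z.png",cv2.resize(p["img"][o[0]:o[0]+100,o[1]:o[1]+110,::-1],None,fx=5,fy=5,interpolation=cv2.INTER_CUBIC))
```

```text
0.3 0.299998061824152 [ 494.95 -223.94  112.17] [0.49 0.03 7.73] [ 0.14 -0.17  0.  ]
0.6 0.6000192111393041 [ 495.17 -223.84  112.2 ] [1.8  0.31 7.22] [ 0.16 -0.37  0.07]
0.9 0.9000423536580295 [ 495.46 -223.83  112.26] [1.69 0.9  7.01] [ 0.06 -0.61  0.07]
1.2 1.2000032984153302 [ 495.88 -223.87  112.32] [ 3.6  -0.17  7.08] [ 0.06 -0.85  0.1 ]
1.4 1.3954373928074715 [ 495.9  -223.89  112.3 ] [ 4.43 -1.05  6.83] [-0.08 -1.04  0.11]
1.55 1.5454420510672369 [ 496.04 -223.99  112.34] [ 3.77 -1.33  7.47] [-0.19 -1.16  0.1 ]
1.68 1.6730297620867494 [ 496.03 -224.01  112.31] [ 5.6  -1.76  6.85] [-0.41 -1.31  0.11]
20.7083 18.056673722611794 [-0.53  0.49  1.65  0.    1.   -0.4 ]
```

View pics/wrist6.png

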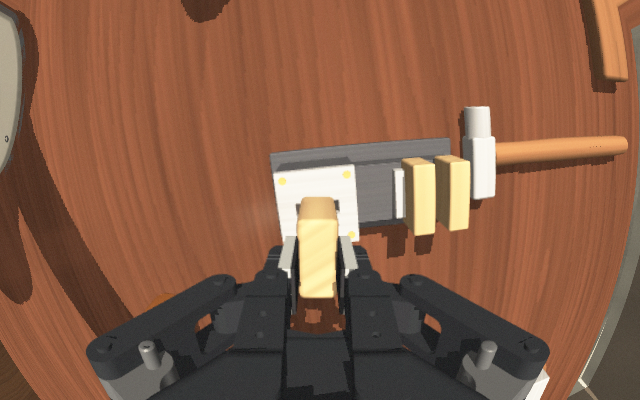

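View pics/side6z.png

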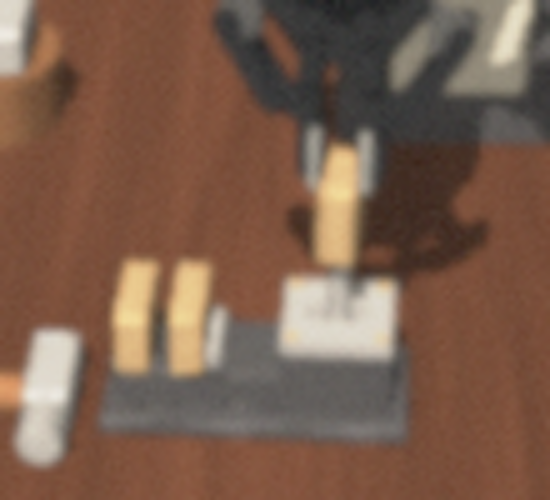

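View pics/scene6z.png

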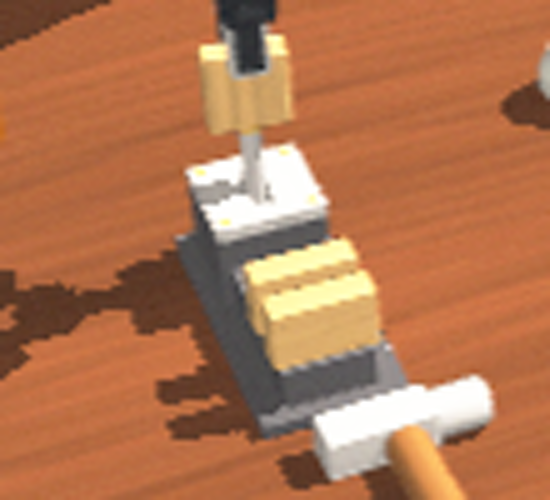

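The jaws now show a clear gap in all three views, and the handle has turned a quarter turn. I'll measure the jaw gap, the key's tilt and the final plunger depth.

Run:
```python
from h import *; import pickle
np.set_printoptions(precision=2,suppress=True)
w,s,c=[pickle.load(open(n+"6.pkl","rb")) for n in("wrist","side","scene")]
for n,p,o in (("side",s,(270,100)),("scene",c,(190,180))):
    f=lambda X:(proj(p,X)-o+.5)*5
    S=[495.7,-224.2]
    print(n,"top150",f([*S,150]),"grip127",f([*S,127]),"under104",f([*S,104]),"plate60",f([*S,60]))
o=(260,140);cv2.imwrite("pics/w6z.png",cv2.resize(w["img"][140:300,260:480,::-1],None,fx=3.6,fy=3.6,interpolation=cv2.INTER_CUBIC))
```

```text
side top150 [344.54 168.18] grip127 [343.72 206.38] under104 [342.92 243.44] plate60 [341.46 311.36]
scene top150 [242.47  47.32] grip127 [246.39  83.87] under104 [250.23 119.66] plate60 [257.36 186.12]
```

View pics/w6z.png

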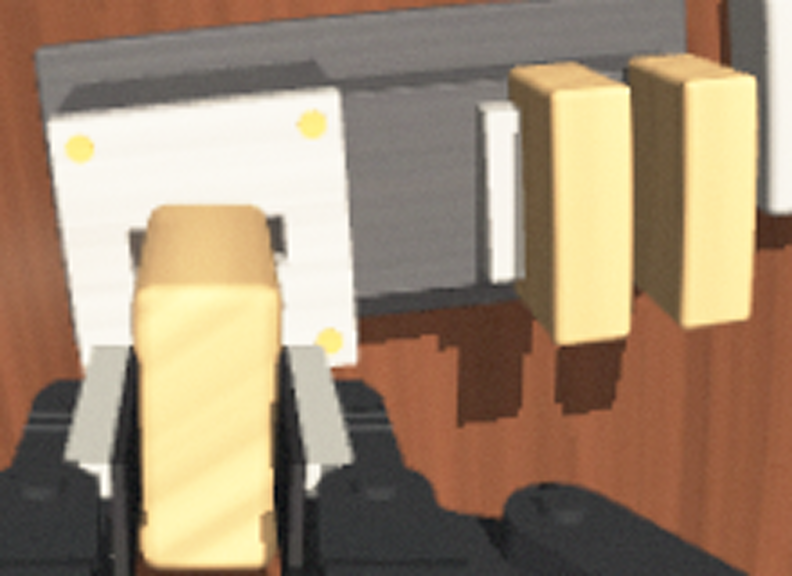

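Run:
```python
from h import *; import pickle
from workcell import env
np.set_printoptions(precision=2,suppress=True)
w=pickle.load(open("wrist6.pkl","rb"))
g=lambda u,v:at_z(w,(260+(u+.5)/3.6-.5,140+(v+.5)/3.6-.5),70,True)
P=[g(553,95),g(631,86),g(685,82),g(756,75)]
print(P,[np.linalg.norm(P[i+1]-P[i]) for i in range(3)])
P=[g(557,340),g(630,332),g(686,325),g(750,317)]
print([np.linalg.norm(P[i+1]-P[i]) for i in range(3)])
print(env.get_time_s(),env.get_opening(),env.get_wrist_force(),env.get_torque(),env.get_tool_pos(),env.get_joint_velocities())
```

```text
[array([ 568.49, -200.36,   70.  ]), array([ 585.68, -200.43,   70.  ]), array([ 598.09, -200.92,   70.  ]), array([ 615.24, -201.17,   70.  ])] [np.float64(17.193508404389515), np.float64(12.414185378083095), np.float64(17.15717723105686)]
[np.float64(17.072901829636912), np.float64(13.649401068562474), np.float64(16.34018260859931)]
20.8583 18.006184296948994 [ 4.93 -2.23  5.7 ] [-0.42 -1.3   0.13] [ 496.05 -224.02  112.32] [ 0.  0. -0.  0. -0.  0.]
```

Run:
```python
from h import *; import pickle
from workcell import env
np.set_printoptions(precision=2,suppress=True)
y=1.5358-1.68
m=lambda:(np.mean([env.get_wrist_force() for _ in range(10)],0)-[.04,.13,-1.55],np.mean([env.get_torque() for _ in range(10)],0))
print(m())
env.move_linear([495.5,-223.7,111],feed=10); env.sleep(.3)
print(m(),env.get_tool_pos(),env.get_opening(),env.get_time_s())
a=pickle.load(open("side2.pkl","rb"))
for n in ["side","scene"]:
    p=env.snapshot(n)
    print(n,[(q,[(np.round(r["uv"],1),round(r["confidence"],2)) for r in env.find_in(p,q)[:2]]) for q in ("burnisher_grip","graver_grip")])
    cv2.imwrite(f"pics/{n}7.png",p["img"][:,:,::-1])
```

```text
(array([ 4.89, -2.36,  7.25]), array([-0.42, -1.3 ,  0.13]))
(array([ 5.03, -1.66,  7.83]), array([-0.42, -1.22,  0.16])) [ 496.18 -224.08  111.32] 18.295711600149644 21.4083
side [('burnisher_grip', [(array([324.6, 306.9]), 0.91), (array([318.2, 234.2]), 0.36)]), ('graver_grip', [(array([293.9, 304.4]), 0.83)])]
scene [('burnisher_grip', [(array([397. , 163.9]), 0.68)]), ('graver_grip', [(array([404.2, 177.5]), 0.59)])]
```

View pics/side7.png

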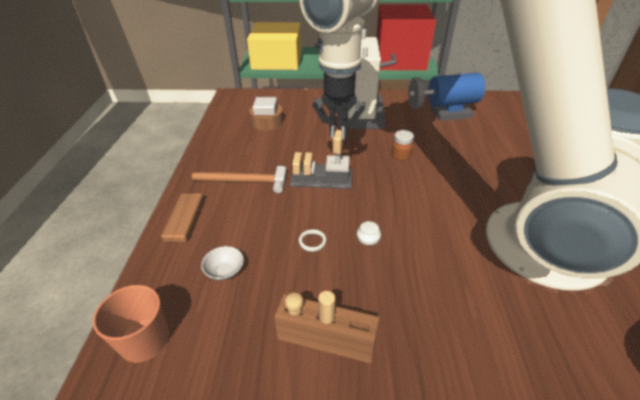

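The side view shows the other tools and bench items unmoved, the key gripped and upright at (338,145), and the jaws apart at (302,163). Handing in.

Run:
```python
from workcell import env
print(env.get_time_s(),env.close_job())
```

```text
the job is handed in; nothing more can be done
21.7083 None
```

The key is out of the stand, pushed into the vise socket, turned clockwise and still gripped. I handed the job in at 21.7 s with the jaws open. No verdict is reported, and I could not read the plunger, drive and jaw directly, so the values below come from positions, forces and pictures.

- **Turn:** I turned the gripper 1.67 rad. The turning torque held at about 0.11–0.16 N m, which fits the drive being at or close to its stop.
- **Plunger:** going by the gripper height it is pushed in about 7–8 mm. The measured downward force of about 7.8 N suggests only 4–5 mm. The two disagree, perhaps from friction or a small slip in the grip, but both are above the 2 mm needed.
- **Jaws:** the gap measured in the last wrist picture was 12–13.6 mm between the visible edges. I did not measure the gap with the jaws shut; rounded edges may account for a few millimetres, leaving an opening of roughly 10 mm.
- **Key pose:** it looks upright in the scene and side views, and its axis should be within about 1 mm of the slot centre. A steady side force of about 5 N remained on the wrist.
- **Everything else:** the other two tools and the bench items looked unmoved in the final side view.

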